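# Clear the bench and hold the belt tensioner back

### The arm

A 7-joint arm with a two-finger parallel gripper is mounted at the origin on the work surface. World frame = base frame: x ahead of the robot, y to its left, z up, the work surface at z = 0. Lengths are in m, angles in degrees, forces in N, time in s.
With the tool pointing down it reaches from about 0.425 to 0.875 m from the base axis. Payload 4.7 kg.
Tool frame: the origin (TCP) lies on the centre line of the jaws, within the pads' length; the fingertips stand 19 mm ahead of it and the grasp point (between the pads) is the TCP; z points along the fingers, y is the line along which they close (so a half turn about z gives the same grasp; the last joint's range is limited). The gripper opens to 87 mm and grips with 3 to 60 N. Pads are 19 mm wide; open, the fingers measure 117 mm over their backs; the gripper's body (75 mm by 190 mm) begins 51 mm behind the grasp point.
Start: joints at [0.808, 18.392, -4.016, 83.108, 1.295, 78.541, -3.26], TCP at [0.65, -0, 0.242] pointing down, gripper open.
Joint ranges: [-163.93, 163.93], [-17.29, 119.83], [-79.2, 71.16], [3.27, 140.29], [-89.18, 269.18], [5.43, 117.66], [-154.24, 154.24]. Speed limits (degrees/s): [147.25, 147.25, 180, 180, 180, 180, 180].

### API

Orientations are given as [roll, pitch, yaw] about the fixed x, y, z axes, in that order (R = Rz(yaw) Ry(pitch) Rx(roll)).
In Python, from cell import env, imaging gives the robot as it stands.
- The arm moves only by the shell command python3 -m crank 'ROWS' [OPENING] [FORCE]. ROWS is JSON, a list of rows, each an object of numbers: "x", "y", "z": the shift along the tool's x, y, z in m; "turn": the turn about the tool's z in rad. In form: [{"x": .., "y": .., "z": .., "turn": ..}, ...]. A call has 1 to 12 rows; each row is the pose to reach, as a shift and turn from the pose commanded when the call began, along the tool's axes at that moment; what a row does not reach only later rows make up. A row lasts 1/8 s, in which the tool goes at most 62.5 mm and 10.7 degrees, less where a joint would pass 70% of its speed; a pose out of reach is approached as far as the arm can. A call with a gripper value outside its range is refused whole. OPENING is the finger opening in m, from 0 to 0.087, set as the call begins (- or left out, the last holds). The fingers move at their own pace and stop on an object; FORCE is the grip in N (left out, the last holds). Time passes only in rows, so rows that repeat a pose let the fingers close. It gives the time, the measured TCP pose, the force, the opening and the grip force at its end, in the units of the state.
- env.get_obs(): the state, without advancing time (a new reading comes with each control period).
- imaging.read_camera(name): name is "scene" or "side" or "wrist"; returns the picture (480x640x3 uint8, red, green, blue); there is no depth.
- imaging.get_calibration(name): a dict with "camera_matrix" (3x3 intrinsics, pixels), "position" and "attitude" of the camera in the world. Camera axes: x right, y up, looking along -z (the intrinsics and any distortion apply to the point x, -y, -z); pixel columns grow to the right and rows downward; lengths in m; the calibration is good to about 2 mm. The wrist camera is an equidistant fisheye: a pixel r from the principal point sees the ray r / f radians off the axis. A picture is of the moment at which its call begins: read the wrist's pose just before it. get_calibration takes no time and is no camera call; for the wrist camera it gives the pose at the moment of the call.
- env.sign_off(): hands the job in; it is judged then, once.
The state is a dict: "time_s": time; "qpos": joint angles; "joint_velocities": joint speeds; "effort": joint torques, N m; "tool_pos": TCP position; "tool_rot": TCP orientation; "force": force on the tool from outside, world axes, zero at the start; "wrist_torque": the same for the moment, N m; "grip_width": finger opening in m; "grasp_force": force on a finger pad.
Only numpy, scipy, OpenCV 4.12 (cv2) and the standard library are available. Lean on these libraries where they do the work, as an engineer would, in place of code of your own. Each camera call takes 0.05 s, during which the arm holds its last target. There are 200 camera calls.

### The job

The belt drive is about to get a new belt, so first sort the loose spare parts out of the way: the red rubber wheel into the front compartment of the white bin with the red wheels in it, the two brass idlers into the front compartment of the blue bin with the brass idlers. Then push the orange plate of the drive's sprung tensioner arm back until the pawl has clicked right over its tooth (arm's red pointer over the green part of the arc) and finish while the gripper is still holding it there, without letting go. Leave the soldering block, ring stretcher handle, third-hand base and flux jar where they are.

Things in the scene. Friction and masses are not known exactly. Their poses are not given: they have to be found in the camera images.
- rubber_wheel: red rubber polishing wheel, a disc 44 mm across and 16 mm thick, lying flat, about 40 g; origin at the centre of its underside, z up
- idler_a: loose brass idler, a spool standing upright, 30 mm across its two flanges (25 mm at the waist), 22 mm high, about 90 g; origin at the centre of its underside, z up
- idler_b: second loose brass idler, the same as idler_a
- wheel_bin: white open bin fixed to the bench, 160 mm (x) by 140 mm (y), 45 mm high, walls and floor 4 mm; origin at the centre of its underside. A wall across at x = +29 mm parts off a rear compartment filled with fixed red wheels; the empty front compartment spans x -76 to +27 mm, y -66 to +66 mm, its centre at x = -25 mm
- idler_bin: blue open bin fixed to the bench, of the same size, axes and compartments as wheel_bin; its rear compartment is full of brass idlers that are fixed. Origin at the centre of the bin's underside
- tensioner (a joint): swing of the blue tensioner arm (rad, about the upright axis at pivot): starts at 0, sprung forward on its stop; grows as the orange plate is pushed back (clockwise from above) to the end stop at 0.70. The spring takes 3 N at the plate at 0, 9 N at 0.6. The pawl climbs its tooth from 0.26 to 0.38 (up to 4 N more) and is off it at 0.50: the click. It does not latch: let go, the arm springs back
- pawl (a joint): the red spring pawl slider in its guide beside the hub, in m: 0 = home, rises to about 0.0025 on top of the tooth and returns to 0 when the tooth has passed
- push_plate (a point): centre of the upright orange push plate at the arm's end, 75 mm above the bench. Plate: 10 mm thick (this frame's x), 36 mm wide (y, along the arm), from 43 to 98 mm above the bench. The frame turns with the arm: +x is the way to push, +y outward along the arm, z up. Free space on its -x side but for the 12 mm high base plate. The arm's black idler (to 69 mm high) is 8 mm inward of the plate
- pivot (a point): point on the upright hinge axis of the tensioner arm, 46 mm above the bench; the push plate's centre is 115 mm from this axis
- solder_block: bystander: white ceramic soldering block 100 x 66 x 28 mm, between the bins and the drive; origin at the centre of its underside
- ring_stretcher: bystander: bronze ring stretcher handle lying on its side, 150 mm long (its x), 28 mm thick; origin under its middle
- third_hand: bystander: steel third-hand base 70 mm across with a post and a small arm, 95 mm high; origin at the centre of its underside
- flux_jar: bystander: small jar 48 mm across, 55 mm high; origin at the centre of its underside

How it is judged:
By the outcome, as a careful person would: the job done as asked, in the order asked, and still so for the second after the job is handed in, while the arm keeps its last pose, push and grip.
It also fails if it takes over 72 s, if anything falls off the work surface, if the arm or the gripper's body presses on something with over 40 N, if the wrist force passes 120 N, or if a joint passes its speed limit or range.

## Working session

There is one attempt and no reset: what is moved stays moved. The work goes in short steps, Python scripts to look and compute and a shell command to move; the robot and the scene stay as the last step left them, time stands still between calls to the robot, and variables do not carry over. Pictures are saved under pics/ and viewed, at most 10 in all, crops included, and the job is handed in when it is done.

```bash
ls; mkdir -p pics
cat > h.py <<'E'
import numpy as np, cv2
from scipy.spatial.transform import Rotation as R
from cell import env, imaging
def rot(a):
    a=np.array(a,float)
    if a.shape==(3,3): return a
    if a.shape==(4,): raise SystemExit('quat')
    return R.from_euler('xyz',a,degrees=True).as_matrix()
def snap(n,f):
    c=imaging.get_calibration(n); im=imaging.read_camera(n)
    cv2.imwrite('pics/'+f,im[:,:,::-1]); return im,c
def ray(c,u,v,fish=False):
    K=np.array(c['camera_matrix']); x=(u-K[0,2])/K[0,0]; y=(v-K[1,2])/K[1,1]
    if fish:
        r=np.hypot(x,y); s=np.sin(r)/max(r,1e-9); d=np.array([x*s,-y*s,-np.cos(r)])
    else: d=np.array([x,-y,-1.])
    return np.array(c['position']),rot(c['attitude'])@(d/np.linalg.norm(d))
def onz(c,u,v,z,fish=False):
    p,d=ray(c,u,v,fish); return p+d*(z-p[2])/d[2]
def tri(rays):
    A=np.zeros((3,3));b=np.zeros(3)
    for p,d in rays:
        M=np.eye(3)-np.outer(d,d);A+=M;b+=M@p
    x=np.linalg.solve(A,b); return x,[np.linalg.norm((np.eye(3)-np.outer(d,d))@(x-p)) for p,d in rays]
E
python3 - <<'E'
from h import *
for n in ['scene','side','wrist']:
    im,c=snap(n,n+'0.png'); print(n,c)
print(env.get_obs())
E
```

```text
pics
scene {'camera_matrix': array([[583.77283775,   0.        , 317.90127381],
       [  0.        , 583.77283775, 231.86291084],
       [  0.        ,   0.        ,   1.        ]]), 'position': array([1.28408763, 0.4183203 , 1.31366484]), 'attitude': array([ 32.90159522,   0.78300975, 119.93304721])}
side {'camera_matrix': array([[571.71653499,   0.        , 334.29993168],
       [  0.        , 571.71653499, 238.45171637],
       [  0.        ,   0.        ,   1.        ]]), 'position': array([ 0.39913908, -1.14254032,  1.28996875]), 'attitude': array([ 44.53471165,   0.78520826, -11.69213224])}
wrist {'camera_matrix': array([[371.64829954,   0.        , 319.35250832],
       [  0.        , 371.64829954, 239.3227078 ],
       [  0.        ,   0.        ,   1.        ]]), 'position': array([0.64979444, 0.08375492, 0.38453704]), 'attitude': array([-17.77452278,   0.1190355 ,  -0.04058233])}
{'time_s': 0.15, 'qpos': array([ 0.808238  , 18.4312559 , -4.01632177, 83.15987635,  1.29475096,
       78.54052901, -3.26159655]), 'joint_velocities': array([ 0.00665232, -0.10421733, -0.04969428, -0.19872883, -0.02421117,
        0.0853818 , -0.08676584]), 'effort': array([ 2.16972071e-04, -4.91794288e+01, -4.04079035e-01, -3.12878716e+01,
       -6.39387709e-02,  4.04033612e-02,  9.90178205e-05]), 'tool_pos': array([ 6.49602840e-01, -4.00091216e-05,  2.40681684e-01]), 'tool_rot': array([-1.79913547e+02,  4.58151785e-03,  9.00002856e+01]), 'force': array([-0.21055347,  0.63590487,  0.11975708]), 'wrist_torque': array([ 0.00401376, -0.02609549,  0.01006645]), 'grasp_force': 0.0, 'grip_width': 0.08699533359628077}
```

View pics/scene0.png

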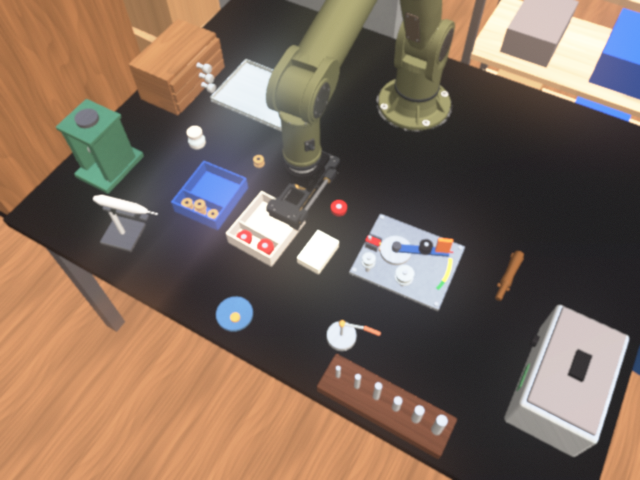

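View pics/side0.png

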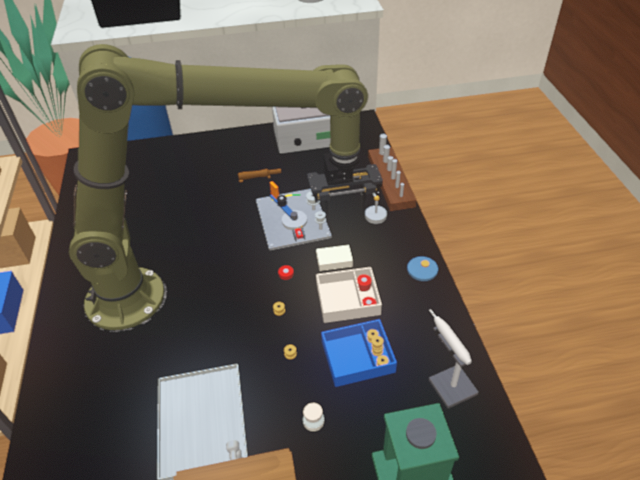

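View pics/wrist0.png

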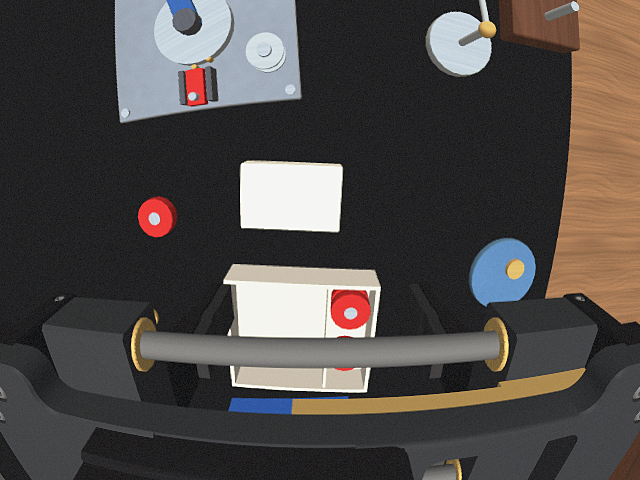

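The scene view shows the red wheel at (339,208), one idler at (259,160), the blue bin around (210,195), the white bin around (265,228), and the orange plate at (445,244). The side view shows the wheel at (286,272), idlers at (279,309) and (290,352), and the plate at (274,187). The wrist view has the wheel at (157,217) and the white bin.

```bash
cat >> h.py <<'E'
def mask(im,kind):
    h=cv2.cvtColor(im,cv2.COLOR_RGB2HSV); H,S,V=[h[:,:,i].astype(int) for i in range(3)]
    m={'red':((H<6)|(H>174))&(S>170)&(V>110),'brass':(H>8)&(H<25)&(S>70)&(V>90),'orange':(H>4)&(H<16)&(S>190)&(V>140),
       'blue':(H>105)&(H<125)&(S>130)&(V>60)}[kind]
    return m.astype(np.uint8)
def blobs(im,kind,box=None,amin=25):
    m=mask(im,kind)
    if box: z=np.zeros_like(m); x0,y0,x1,y1=box; z[y0:y1,x0:x1]=m[y0:y1,x0:x1]; m=z
    n,l,s,c=cv2.connectedComponentsWithStats(m)
    return [(np.round(c[i],1).tolist(),s[i].tolist()) for i in range(1,n) if s[i][4]>=amin]
E
python3 - <<'E'
from h import *
ims={n:cv2.imread(f'pics/{n}0.png')[:,:,::-1].copy() for n in ['scene','side','wrist']}
C={n:imaging.get_calibration(n) for n in ims}
for n,k,b in [('scene','red',(220,180,480,270)),('side','red',(250,200,400,320)),('wrist','red',None),('scene','brass',(160,140,300,240)),('side','brass',(250,290,400,380)),('scene','orange',(400,220,480,280)),('side','orange',(250,170,310,210)),('scene','blue',(150,140,270,240)),('side','blue',(300,310,410,400))]:
    print(n,k,blobs(ims[n],k,b))
def p(a): return np.round(a,4).tolist()
print('side idlers z=.011',p(onz(C['side'],279,309,.011)),p(onz(C['side'],290,352,.011)))
print('wheel scene/side/wrist z=.012',p(onz(C['scene'],339,208,.012)),p(onz(C['side'],286,272,.012)),p(onz(C['wrist'],157,217,.012,True)))
def t(s,d,h=None): x,e=tri([ray(C['scene'],*s),ray(C['side'],*d)]); print(h,p(x),p(e))
t((339,207),(286,272),'wheel');t((259,160),(290,352),'idl');t((445,244),(274,187),'plate')
# bigger crops for eyes
a=cv2.resize(ims['scene'][140:290,165:475],None,fx=2.5,fy=2.5,interpolation=3)
b=cv2.resize(ims['side'][160:390,225:405],None,fx=2.6,fy=2.6,interpolation=3)
cv2.imwrite('pics/a.png',a[:,:,::-1]);cv2.imwrite('pics/b.png',b[:,:,::-1])
E
```

```text
scene red [([339.3, 206.3], [331, 200, 16, 14, 75])]
side red [([285.3, 271.9], [278, 265, 15, 14, 137]), ([364.0, 280.9], [358, 275, 13, 13, 92]), ([368.7, 300.4], [363, 298, 13, 7, 35])]
wrist red [([195.1, 85.1], [185, 68, 21, 38, 545]), ([156.2, 216.0], [138, 196, 38, 41, 1032]), ([349.4, 307.4], [331, 290, 39, 39, 1171]), ([343.9, 368.6], [336, 368, 17, 3, 33])]
scene brass [([258.5, 160.8], [253, 155, 12, 13, 118]), ([187.3, 202.6], [182, 198, 11, 10, 68]), ([200.0, 206.1], [195, 200, 11, 14, 105]), ([212.6, 213.2], [209, 210, 8, 8, 45])]
side brass [([278.7, 308.1], [273, 301, 13, 15, 155]), ([376.8, 346.2], [368, 330, 20, 35, 343]), ([289.9, 351.4], [283, 344, 14, 16, 176])]
scene orange []
side orange [([274.2, 190.2], [270, 182, 9, 15, 65])]
scene blue [([204.9, 185.5], [171, 161, 66, 46, 1327])]
side blue [([355.3, 353.3], [321, 319, 76, 68, 3161])]
side idlers z=.011 [0.4294, -0.1449, 0.011] [0.4384, -0.2915, 0.011]
wheel scene/side/wrist z=.012 [0.4677, -0.0059, 0.012] [0.4684, -0.0135, 0.012] [0.4696, -0.0098, 0.012]
wheel [0.4663, -0.0092, 0.0097] [0.0029, 0.0029]
idl [0.4357, -0.2901, 0.0121] [0.0032, 0.0032]
plate [0.4792, 0.2974, 0.0825] [0.0004, 0.0004]
```

View pics/a.png

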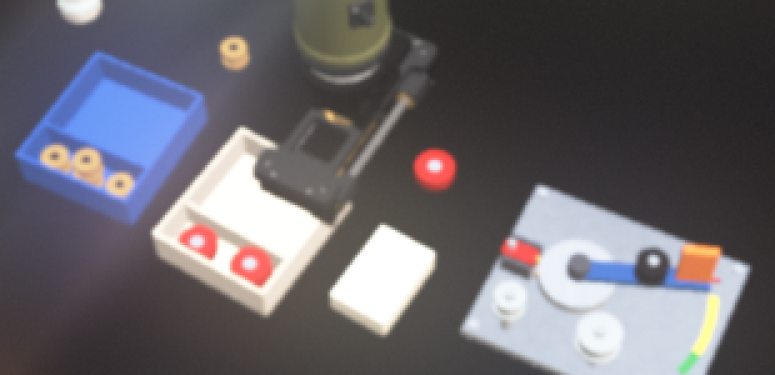

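View pics/b.png

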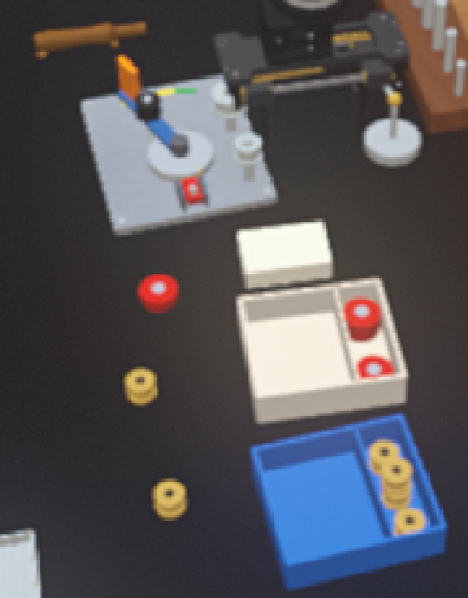

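The crops show the bins' rim corners clearly. The white bin in crop b is (238,298), (380,282), (406,382), (255,402), and the blue bin is (252,455), (404,418), (443,530), (287,568). The arm's pointer sits at the start of the yellow arc, and the green part lies toward +x.

Run:
```python
from h import *
C={n:imaging.get_calibration(n) for n in ['scene','side']}
A=lambda u,v:ray(C['scene'],165+u/2.5,140+v/2.5)
B=lambda u,v:ray(C['side'],225+u/2.6,160+v/2.6)
def p(a): return np.round(a,4).tolist()
def t(n,a,b): x,e=tri([A(*a),B(*b)]); print(n,p(x),p(e[:1]))
t('blue lx+y',(206,97),(252,455));t('blue lx-y',(98,52),(287,568));t('blue hx-y',(17,153),(443,530))
t('white lx-y',(240,130),(255,402));t('white hx-y',(155,237),(406,382));t('white hx+y',(268,297),(380,282))
for q in [(238,298),(380,282),(406,382),(255,402),(252,455),(404,418),(443,530),(287,568)]: print(p(onz(C['side'],225+q[0]/2.6,160+q[1]/2.6,.045)))
t('plate top?',(700,250),(128,62)); t('plate mid',(697,264),(128,80)); t('hub top',(578,265),(179,145)); t('black idler top',(652,254),(149,98))
```

```text
blue lx+y [0.5243, -0.2698, 0.0345] [0.0047]
blue lx-y [0.5328, -0.4088, 0.0405] [0.0035]
blue hx-y [0.6898, -0.4012, 0.0413] [0.0023]
white lx-y [0.5424, -0.2092, 0.0374] [0.0012]
white hx-y [0.7026, -0.2135, 0.0337] [0.0032]
white hx+y [0.7086, -0.0715, 0.0363] [0.0049]
[0.5512, -0.0714, 0.045]
[0.7104, -0.0822, 0.045]
[0.7024, -0.2238, 0.045]
[0.5426, -0.2156, 0.045]
[0.5271, -0.2801, 0.045]
[0.6884, -0.2683, 0.045]
[0.6909, -0.4047, 0.045]
[0.5353, -0.4136, 0.045]
plate top? [0.4803, 0.2941, 0.0989] [0.0012]
plate mid [0.4776, 0.295, 0.0694] [0.0014]
hub top [0.5237, 0.188, 0.0464] [0.0021]
black idler top [0.4959, 0.2509, 0.0756] [0.0044]
```

```bash
python3 -m crank '[{"x":-0.003,"y":-0.03,"z":0.02},{"x":-0.006,"y":-0.075,"z":0.05},{"x":-0.01,"y":-0.12,"z":0.08},{"x":-0.01,"y":-0.16,"z":0.1},{"x":-0.01,"y":-0.182,"z":0.112},{"x":-0.01,"y":-0.182,"z":0.112},{"x":-0.01,"y":-0.182,"z":0.112}]' 0.087 25
python3 - <<'E'
from h import *
im,c=snap('wrist','w1.png'); 
for b in blobs(im,'red',None,200): print(b, onz(c,*b[0],.013,True))
for b in blobs(im,'brass',None,200): print(b, onz(c,*b[0],.015,True))
s,cs=snap('scene','s1.png')
for b in blobs(s,'brass',(160,140,340,240)): print('scene',b, onz(cs,*b[0],.015))
E
```

```text
([195.1, 85.3], [185, 68, 21, 38, 549]) [0.52321246 0.12860996 0.013     ]
([156.2, 216.0], [138, 196, 38, 42, 1031]) [ 0.4692644  -0.00837286  0.013     ]
([349.2, 307.3], [331, 290, 39, 39, 1163]) [ 0.68278506 -0.11616482  0.013     ]
([597.8, 152.1], [512, 0, 128, 324, 24968]) [0.98648952 0.07617392 0.015     ]
([486.7, 29.0], [478, 21, 18, 17, 245]) [0.82377666 0.19558409 0.015     ]
([514.2, 268.4], [505, 259, 19, 20, 289]) [ 0.88021597 -0.07100479  0.015     ]
([140.6, 343.7], [131, 317, 25, 55, 675]) [ 0.41657392 -0.17722419  0.015     ]
([497.8, 343.8], [484, 317, 25, 55, 674]) [ 0.88040852 -0.17707039  0.015     ]
([440.4, 396.9], [292, 368, 294, 47, 4750]) [ 0.81364976 -0.25996763  0.015     ]
scene ([258.5, 160.8], [253, 155, 12, 13, 117]) [ 0.43750492 -0.28714961  0.015     ]
scene ([299.0, 186.6], [294, 183, 12, 7, 41]) [ 0.4602726  -0.13739381  0.015     ]
scene ([187.3, 202.6], [182, 198, 11, 10, 67]) [ 0.65813776 -0.37690129  0.015     ]
scene ([199.9, 206.1], [195, 200, 11, 14, 104]) [ 0.65067184 -0.33959185  0.015     ]
scene ([212.6, 213.3], [209, 210, 8, 8, 46]) [ 0.65317096 -0.2952006   0.015     ]invalid input
```

The move was refused ("invalid input"), so I'll give every row all four keys.

```bash
python3 -m crank '[{"x":-0.003,"y":-0.03,"z":0.02,"turn":0},{"x":-0.006,"y":-0.075,"z":0.05,"turn":0},{"x":-0.01,"y":-0.12,"z":0.08,"turn":0},{"x":-0.01,"y":-0.16,"z":0.1,"turn":0},{"x":-0.01,"y":-0.182,"z":0.112,"turn":0},{"x":-0.01,"y":-0.182,"z":0.112,"turn":0},{"x":-0.01,"y":-0.182,"z":0.112,"turn":0}]' 0.087 25
cat > look.py <<'E'
from h import *
import sys
k=sys.argv[1]; im,c=snap('wrist',sys.argv[2])
o=env.get_obs(); print('t',o['time_s'],'tcp',np.round(o['tool_pos'],4),np.round(o['tool_rot'],2),o['grip_width'])
for b in blobs(im,k,None,150): print(b, np.round(onz(c,*b[0],float(sys.argv[3]),True),4))
E
python3 look.py red w1.png .013
```

```text
time_s: 1.12
tool_pos: [0.4695, -0.01, 0.1305]
tool_rot: [179.9, -0.0, 90.0]
force: [-0.4, -0.4, -0.7]
grip_width: 0.0872
grasp_force: 0.0
t 1.175 tcp [ 0.4697 -0.01    0.1305] [179.86  -0.    90.  ] 0.08717731519908854
([410.6, 49.2], [396, 25, 32, 53, 1324]) [0.5337 0.1299 0.013 ]
([317.5, 237.5], [288, 208, 60, 61, 2517]) [ 0.4683 -0.0086  0.013 ]
```

```bash
python3 -m crank '[{"x":0.001,"y":-0.001,"z":0.03,"turn":0},{"x":0.001,"y":-0.001,"z":0.07,"turn":0},{"x":0.001,"y":-0.001,"z":0.1,"turn":0},{"x":0.001,"y":-0.001,"z":0.107,"turn":0},{"x":0.001,"y":-0.001,"z":0.107,"turn":0}]' && python3 -m crank '[{"x":0,"y":0,"z":0,"turn":0},{"x":0,"y":0,"z":0,"turn":0},{"x":0,"y":0,"z":0,"turn":0},{"x":0,"y":0,"z":0,"turn":0},{"x":0,"y":0,"z":0,"turn":0},{"x":0,"y":0,"z":0,"turn":0}]' 0.03 20
```

```text
time_s: 1.8
tool_pos: [0.468, -0.009, 0.023]
tool_rot: [180.0, -0.0, 90.0]
force: [-0.6, 0.0, 0.3]
grip_width: 0.0868
grasp_force: 0.0
time_s: 2.55
tool_pos: [0.4671, -0.009, 0.0227]
tool_rot: [180.0, 0.0, 90.0]
force: [-1.1, -1.0, 1.5]
grip_width: 0.0432
grasp_force: 20.0
```

```bash
python3 -m crank '[{"x":0,"y":0,"z":-0.03,"turn":0},{"x":0,"y":0,"z":-0.07,"turn":0},{"x":-0.02,"y":0.02,"z":-0.1,"turn":0},{"x":-0.055,"y":0.055,"z":-0.1,"turn":0},{"x":-0.095,"y":0.092,"z":-0.1,"turn":0},{"x":-0.125,"y":0.122,"z":-0.1,"turn":0},{"x":-0.136,"y":0.133,"z":-0.1,"turn":0},{"x":-0.136,"y":0.133,"z":-0.1,"turn":0},{"x":-0.136,"y":0.133,"z":-0.1,"turn":0}]'; python3 look.py red w2.png .03
```

```text
time_s: 3.68
tool_pos: [0.5992, -0.1433, 0.1223]
tool_rot: [-179.9, -0.1, 90.1]
force: [1.0, 0.8, -1.1]
grip_width: 0.0431
grasp_force: 20.0
t 3.725 tcp [ 0.5992 -0.1432  0.1225] [-1.7995e+02 -5.0000e-02  9.0110e+01] 0.0440265165439099
([443.2, 200.9], [416, 166, 59, 71, 2931]) [ 0.6822 -0.1078  0.03  ]
([426.4, 284.1], [403, 259, 49, 57, 1634]) [ 0.6758 -0.1687  0.03  ]
([319.0, 300.8], [273, 261, 93, 77, 5188]) [ 0.5987 -0.181   0.03  ]
```

View pics/w2.png

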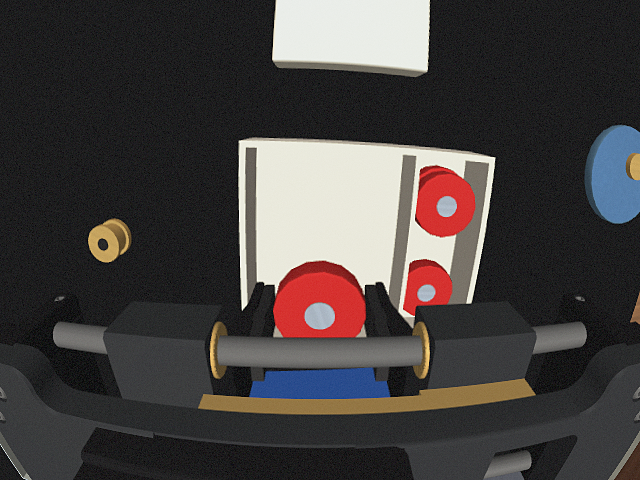

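The wheel is held in the jaws at (319,300). The bin's rim corners are at (240,141) and (495,157), the divider top is near (410,157), and idler_a is at (108,243).

Run:
```python
from h import *
im=cv2.imread('pics/w2.png')[:,:,::-1].copy(); c=imaging.get_calibration('wrist')
for q in [(240,141,.045),(495,157,.045),(404,157,.045),(415,157,.045),(402,300,.045),(240,300,.045)]: print(q,np.round(onz(c,*q,True),4))
for b in blobs(im,'brass',(70,190,160,290)): 
    p=ray(c,*b[0],True); s=imaging.get_calibration('side')
    print(b,np.round(onz(c,*b[0],.015,True),4), tri([p,ray(s,278.7,308.1)]))
```

```text
(240, 141, 0.045) [ 0.5515 -0.0686  0.045 ]
(495, 157, 0.045) [ 0.7113 -0.0749  0.045 ]
(404, 157, 0.045) [ 0.6501 -0.0781  0.045 ]
(415, 157, 0.045) [ 0.657  -0.0778  0.045 ]
(402, 300, 0.045) [ 0.6552 -0.1734  0.045 ]
(240, 300, 0.045) [ 0.5453 -0.1736  0.045 ]
([109.1, 239.5], [88, 218, 43, 45, 1273]) [ 0.4312 -0.1403  0.015 ] (array([ 0.42885433, -0.14158943,  0.0112316 ]), [np.float64(0.0001581874627394772), np.float64(0.0001581874627394537)])
```

```bash
python3 -m crank '[{"x":0,"y":0.001,"z":0.03,"turn":0},{"x":0,"y":0.001,"z":0.065,"turn":0},{"x":0,"y":0.001,"z":0.085,"turn":0},{"x":0,"y":0.001,"z":0.092,"turn":0},{"x":0,"y":0.001,"z":0.092,"turn":0}]' && python3 -m crank '[{"x":0,"y":0,"z":0,"turn":0},{"x":0,"y":0,"z":0,"turn":0},{"x":0,"y":0,"z":-0.03,"turn":0},{"x":0,"y":0,"z":-0.07,"turn":0},{"x":0,"y":0,"z":-0.1,"turn":0},{"x":0,"y":-0.03,"z":-0.1,"turn":0},{"x":0,"y":-0.075,"z":-0.1,"turn":0},{"x":0,"y":-0.12,"z":-0.1,"turn":0},{"x":0,"y":-0.155,"z":-0.1,"turn":0},{"x":0.002,"y":-0.17,"z":-0.1,"turn":0},{"x":0.002,"y":-0.17,"z":-0.1,"turn":0}]' 0.056
python3 - <<'E'
from h import *
im,c=snap('wrist','w3.png'); o=env.get_obs(); print(o['tool_pos'],o['time_s'])
for b in blobs(im,'brass',None,300): 
    print(b,np.round(onz(c,*b[0],.016,True),4))
s,cs=snap('scene','s3.png')
for b in blobs(s,'red',(225,180,320,270)): print('scene',b, onz(cs,*b[0],.018))
E
```

```text
time_s: 4.35
tool_pos: [0.6013, -0.1448, 0.031]
tool_rot: [180.0, 0.0, 90.0]
force: [0.5, -1.0, -0.8]
grip_width: 0.0437
grasp_force: 20.0
time_s: 5.72
tool_pos: [0.4314, -0.143, 0.1313]
tool_rot: [179.9, 0.0, 90.0]
force: [0.1, 0.3, -0.2]
grip_width: 0.0558
grasp_force: 0.0
[ 0.43224363 -0.14301923  0.13131267] 5.775
([316.9, 237.4], [296, 214, 43, 48, 1490]) [ 0.4297 -0.1409  0.016 ]
([191.3, 348.0], [185, 321, 20, 56, 370]) [ 0.3194 -0.242   0.016 ]
([445.6, 348.3], [434, 321, 20, 56, 582]) [ 0.5419 -0.2426  0.016 ]
([386.9, 397.9], [224, 372, 331, 43, 6207]) [ 0.494  -0.2969  0.016 ]
```

```bash
python3 -m crank '[{"x":0.001,"y":-0.002,"z":0.03,"turn":0},{"x":0.001,"y":-0.002,"z":0.07,"turn":0},{"x":0.001,"y":-0.002,"z":0.1,"turn":0},{"x":0.001,"y":-0.002,"z":0.107,"turn":0},{"x":0.001,"y":-0.002,"z":0.107,"turn":0}]' && python3 -m crank '[{"x":0,"y":0,"z":0,"turn":0},{"x":0,"y":0,"z":0,"turn":0},{"x":0,"y":0,"z":0,"turn":0},{"x":0,"y":0,"z":0,"turn":0},{"x":0,"y":0,"z":0,"turn":0}]' 0.018 20
```

```text
time_s: 6.45
tool_pos: [0.4299, -0.142, 0.0237]
tool_rot: [180.0, 0.0, 90.0]
force: [0.3, 0.5, 0.9]
grip_width: 0.056
grasp_force: 0.0
time_s: 7.08
tool_pos: [0.4294, -0.1421, 0.0241]
tool_rot: [179.9, 0.0, 90.0]
force: [-0.3, 0.3, 4.2]
grip_width: 0.0287
grasp_force: 20.5
```

```bash
python3 -m crank '[{"x":0,"y":0,"z":-0.03,"turn":0},{"x":0,"y":0,"z":-0.07,"turn":0},{"x":-0.02,"y":0.018,"z":-0.1,"turn":0},{"x":-0.055,"y":0.05,"z":-0.1,"turn":0},{"x":-0.095,"y":0.086,"z":-0.1,"turn":0},{"x":-0.135,"y":0.122,"z":-0.1,"turn":0},{"x":-0.165,"y":0.148,"z":-0.1,"turn":0},{"x":-0.173,"y":0.156,"z":-0.1,"turn":0},{"x":-0.173,"y":0.156,"z":-0.1,"turn":0},{"x":-0.173,"y":0.156,"z":-0.1,"turn":0}]'; python3 look.py brass w4.png .015
```

```text
time_s: 8.32
tool_pos: [0.5844, -0.3136, 0.1233]
tool_rot: [-179.9, -0.1, 90.1]
force: [-0.2, -0.0, -0.8]
grip_width: 0.0287
grasp_force: 20.3
t 8.375 tcp [ 0.5846 -0.3136  0.1236] [-1.7998e+02 -5.0000e-02  9.0070e+01] 0.028725002487218418
([130.6, 212.1], [109, 191, 45, 45, 1364]) [ 0.44   -0.2888  0.015 ]
([428.4, 213.2], [407, 191, 46, 47, 1504]) [ 0.6625 -0.2907  0.015 ]
([429.8, 274.8], [404, 245, 56, 61, 2299]) [ 0.6682 -0.3387  0.015 ]
([319.2, 304.1], [287, 269, 65, 69, 3507]) [ 0.5841 -0.3624  0.015 ]
([242.7, 351.4], [239, 323, 12, 57, 313]) [ 0.5206 -0.4082  0.015 ]
([394.5, 350.9], [387, 323, 14, 57, 448]) [ 0.6465 -0.4075  0.015 ]
([349.7, 401.3], [170, 382, 342, 33, 5722]) [ 0.6115 -0.463   0.015 ]
([12.2, 468.6], [0, 450, 32, 30, 561]) [ 0.0624 -0.7198  0.015 ]
```

View pics/w4.png

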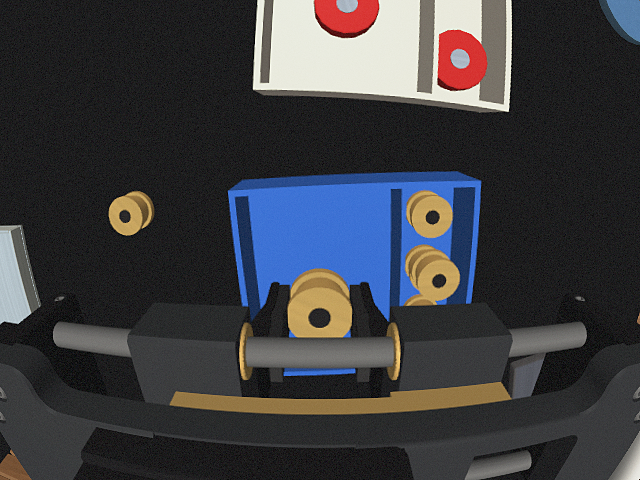

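The red wheel lies in the white front compartment at (346,10). Idler_a is held upright at (319,318), midway between the blue bin's front wall (240) and divider (395). Idler_b is at (130,214).

```bash
python3 -m crank '[{"x":0,"y":0,"z":0.03,"turn":0},{"x":0,"y":0,"z":0.065,"turn":0},{"x":0,"y":0,"z":0.086,"turn":0},{"x":0,"y":0,"z":0.092,"turn":0},{"x":0,"y":0,"z":0.092,"turn":0}]' && python3 -m crank '[{"x":0,"y":0,"z":0,"turn":0},{"x":0,"y":0,"z":0,"turn":0},{"x":0,"y":0,"z":-0.03,"turn":0},{"x":0,"y":0,"z":-0.07,"turn":0},{"x":0,"y":0,"z":-0.1,"turn":0},{"x":0.005,"y":-0.03,"z":-0.1,"turn":0},{"x":0.012,"y":-0.07,"z":-0.1,"turn":0},{"x":0.02,"y":-0.11,"z":-0.1,"turn":0},{"x":0.025,"y":-0.138,"z":-0.1,"turn":0},{"x":0.025,"y":-0.147,"z":-0.1,"turn":0},{"x":0.025,"y":-0.147,"z":-0.1,"turn":0},{"x":0.025,"y":-0.147,"z":-0.1,"turn":0}]' 0.05; python3 look.py brass w5.png .016
```

```text
time_s: 9.0
tool_pos: [0.5854, -0.315, 0.0322]
tool_rot: [180.0, 0.0, 90.0]
force: [0.3, 0.2, -0.5]
grip_width: 0.0284
grasp_force: 20.3
time_s: 10.5
tool_pos: [0.4394, -0.2901, 0.1319]
tool_rot: [179.9, 0.0, 90.0]
force: [0.6, -1.0, -0.3]
grip_width: 0.0498
grasp_force: 0.0
t 10.55 tcp [ 0.4393 -0.29    0.1317] [1.7996e+02 2.0000e-02 9.0050e+01] 0.05016512981230824
([318.6, 238.4], [298, 215, 43, 48, 1512]) [ 0.4388 -0.289   0.016 ]
([581.5, 242.7], [571, 225, 22, 36, 495]) [ 0.6728 -0.2929  0.016 ]
([497.8, 268.4], [478, 248, 42, 43, 1220]) [ 0.5859 -0.3148  0.016 ]
([581.3, 283.9], [564, 267, 36, 36, 691]) [ 0.6846 -0.3336  0.016 ]
([204.4, 348.6], [196, 321, 20, 57, 554]) [ 0.3394 -0.3895  0.016 ]
([434.3, 348.6], [424, 321, 19, 57, 557]) [ 0.5394 -0.3896  0.016 ]
([385.3, 400.3], [212, 377, 334, 38, 5638]) [ 0.5009 -0.4475  0.016 ]
```

```bash
python3 -m crank '[{"x":0,"y":0,"z":0.03,"turn":0},{"x":0,"y":0,"z":0.07,"turn":0},{"x":0,"y":0,"z":0.1,"turn":0},{"x":0,"y":0,"z":0.107,"turn":0},{"x":0,"y":0,"z":0.107,"turn":0}]' && python3 -m crank '[{"x":0,"y":0,"z":0,"turn":0},{"x":0,"y":0,"z":0,"turn":0},{"x":0,"y":0,"z":0,"turn":0},{"x":0,"y":0,"z":0,"turn":0},{"x":0,"y":0,"z":0,"turn":0}]' 0.018 20 &&  python3 -m crank '[{"x":0,"y":0,"z":-0.03,"turn":0},{"x":0,"y":0,"z":-0.07,"turn":0},{"x":-0.01,"y":0.018,"z":-0.1,"turn":0},{"x":-0.028,"y":0.05,"z":-0.1,"turn":0},{"x":-0.05,"y":0.09,"z":-0.1,"turn":0},{"x":-0.07,"y":0.128,"z":-0.1,"turn":0},{"x":-0.08,"y":0.146,"z":-0.1,"turn":0},{"x":-0.08,"y":0.146,"z":-0.1,"turn":0},{"x":-0.08,"y":0.146,"z":-0.1,"turn":0}]'; python3 look.py brass w6.png .016
```

```text
time_s: 11.18
tool_pos: [0.4386, -0.2901, 0.0247]
tool_rot: [-180.0, 0.0, 90.0]
force: [0.1, -0.2, 0.4]
grip_width: 0.0498
grasp_force: 0.0
time_s: 11.8
tool_pos: [0.4386, -0.2904, 0.0254]
tool_rot: [179.9, 0.0, 90.0]
force: [-0.1, 0.8, 7.0]
grip_width: 0.0286
grasp_force: 20.0
time_s: 12.92
tool_pos: [0.5829, -0.3695, 0.1238]
tool_rot: [-179.9, -0.1, 90.0]
force: [-0.2, 0.5, -2.0]
grip_width: 0.0282
grasp_force: 20.0
t 12.975 tcp [ 0.5829 -0.3696  0.1242] [-1.7993e+02 -4.0000e-02  8.9980e+01] 0.02883076787259311
([421.3, 186.7], [414, 170, 31, 42, 211]) [ 0.6541 -0.3276  0.016 ]
([430.5, 188.0], [424, 173, 28, 42, 192]) [ 0.661  -0.3284  0.016 ]
([424.0, 240.1], [414, 231, 31, 32, 201]) [ 0.659 -0.367  0.016]
([319.3, 273.7], [291, 268, 58, 22, 194]) [ 0.5824 -0.3929  0.016 ]
([317.9, 286.9], [287, 276, 64, 50, 544]) [ 0.5814 -0.4036  0.016 ]
([245.8, 349.2], [240, 322, 13, 58, 354]) [ 0.5218 -0.4615  0.016 ]
([392.4, 348.3], [386, 322, 13, 58, 321]) [ 0.6425 -0.4605  0.016 ]
([349.4, 401.4], [169, 382, 343, 33, 5884]) [ 0.6093 -0.5187  0.016 ]
([5.0, 461.5], [0, 432, 21, 48, 307]) [ 0.0509 -0.7603  0.016 ]
([629.6, 471.7], [616, 456, 24, 24, 274]) [ 1.1201 -0.7895  0.016 ]
```

View pics/w6.png

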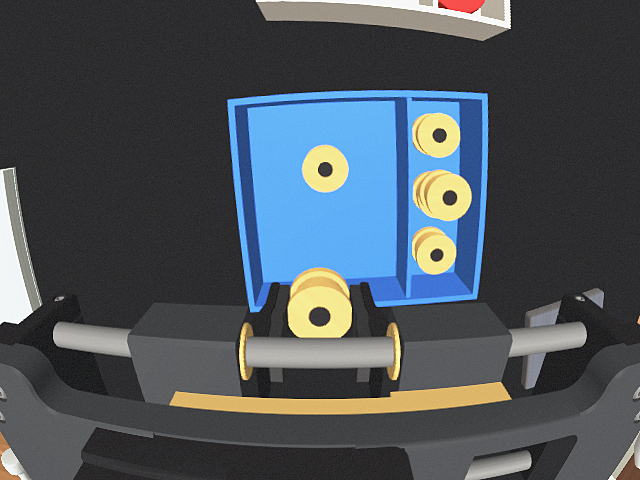

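Idler_a stands in the blue front compartment at (325,169), and idler_b is held at (319,318). The bin's near rim runs from (252,310) to (478,299). I'll check where that rim is.

Run:
```python
from h import *
c=imaging.get_calibration('wrist')
for q in [(252,310),(478,299),(405,297),(230,100),(487,95)]: print(q,np.round(onz(c,*q,.045,True),4))
```

```text
(252, 310) [ 0.5362 -0.4083  0.045 ]
(478, 299) [ 0.6964 -0.4022  0.045 ]
(405, 297) [ 0.641  -0.3986  0.045 ]
(230, 100) [ 0.5292 -0.2696  0.045 ]
(487, 95) [ 0.688  -0.2621  0.045 ]
```

```bash
python3 -m crank '[{"x":0.007,"y":0.004,"z":0.03,"turn":0},{"x":0.007,"y":0.004,"z":0.065,"turn":0},{"x":0.007,"y":0.004,"z":0.086,"turn":0},{"x":0.007,"y":0.004,"z":0.092,"turn":0},{"x":0.007,"y":0.004,"z":0.092,"turn":0}]' && python3 -m crank '[{"x":0,"y":0,"z":0,"turn":0},{"x":0,"y":0,"z":0,"turn":0},{"x":0,"y":0,"z":-0.03,"turn":0},{"x":0,"y":0,"z":-0.07,"turn":0},{"x":0,"y":0,"z":-0.12,"turn":0},{"x":0.03,"y":0,"z":-0.17,"turn":0},{"x":0.07,"y":-0.01,"z":-0.2,"turn":0},{"x":0.12,"y":-0.02,"z":-0.2,"turn":0}]' 0.05 && python3 -m crank '[{"x":0.05,"y":-0.01,"z":0,"turn":0},{"x":0.105,"y":-0.02,"z":0,"turn":0},{"x":0.16,"y":-0.03,"z":0,"turn":0},{"x":0.215,"y":-0.04,"z":0,"turn":0},{"x":0.27,"y":-0.05,"z":0,"turn":0},{"x":0.325,"y":-0.06,"z":0,"turn":0},{"x":0.38,"y":-0.07,"z":0,"turn":0},{"x":0.42,"y":-0.08,"z":0,"turn":0},{"x":0.443,"y":-0.08,"z":0,"turn":0},{"x":0.443,"y":-0.08,"z":0,"turn":0},{"x":0.443,"y":-0.08,"z":0,"turn":0}]' 0 20
python3 - <<'E'
from h import *
im,c=snap('wrist','w7.png'); o=env.get_obs(); print(o['tool_pos'],o['time_s'])
for b in blobs(im,'orange',None,80): print(b,np.round(onz(c,*b[0],.08,True),4))
s,cs=snap('scene','s7.png')
for k,z in (('red',.018),('brass',.018)):
    for b in blobs(s,k,(160,140,345,260)): print('scene',k,b, np.round(onz(cs,*b[0],z),4))
cv2.imwrite('pics/w7.png',im[:,:,::-1])
E
```

```text
time_s: 13.6
tool_pos: [0.5881, -0.3634, 0.0332]
tool_rot: [180.0, 0.0, 90.0]
force: [-0.1, 0.2, -0.2]
grip_width: 0.0285
grasp_force: 20.0
time_s: 14.6
tool_pos: [0.5694, -0.2437, 0.2372]
tool_rot: [179.6, 0.2, 89.9]
force: [0.6, 0.5, -0.5]
grip_width: 0.0499
grasp_force: 0.0
time_s: 15.98
tool_pos: [0.4885, 0.1984, 0.2329]
tool_rot: [180.0, 0.0, 89.9]
force: [-0.8, -0.5, 0.2]
grip_width: 0.0003
grasp_force: 0.0
[0.48854572 0.19814023 0.23279245] 16.025
scene brass ([207.0, 186.3], [202, 181, 10, 11, 82]) [ 0.5873 -0.3608  0.018 ]
scene brass ([221.8, 192.4], [217, 187, 10, 11, 80]) [ 0.5844 -0.3125  0.018 ]
scene brass ([187.3, 202.5], [182, 198, 11, 10, 72]) [ 0.6593 -0.3753  0.018 ]
scene brass ([199.9, 206.0], [194, 200, 12, 14, 115]) [ 0.6519 -0.338   0.018 ]
scene brass ([212.7, 213.1], [208, 209, 10, 9, 55]) [ 0.654  -0.2937  0.018 ]
```

View pics/w7.png

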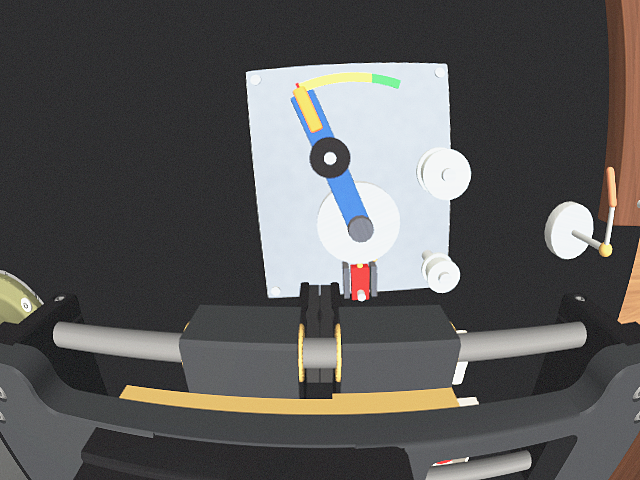

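Both idlers are in the blue front compartment, per the scene masks. In the wrist view the plate's top edge is centred at (308,108), the hub is at (361,229), and the green arc runs from (372,77) to (400,85).

Run:
```python
from h import *
c=imaging.get_calibration('wrist')
f=lambda u,v,z:np.round(onz(c,u,v,z,True),4)
P=f(308,108,.098);H=f(361,229,.06);H2=f(361,229,.046);I=f(330,157,.069)
print(P,H,H2,I); print('ends',f(300,86,.098),f(316,131,.098))
s=imaging.get_calibration('scene');d=imaging.get_calibration('side')
print('plate tri',tri([ray(c,308,108,True),ray(s,165+700/2.5,140+250/2.5),ray(d,225+128/2.6,160+62/2.6)]))
print('hub tri',tri([ray(c,361,229,True),ray(s,165+578/2.5,140+265/2.5),ray(d,225+179/2.6,160+145/2.6)]))
for g in [(300,86),(372,77),(400,85)]: print('arc',f(*g,.012))
```

```text
[0.4804 0.294  0.098 ] [0.5255 0.1899 0.06  ] [0.5272 0.1858 0.046 ] [0.4974 0.2545 0.069 ]
ends [0.4747 0.3107 0.098 ] [0.4862 0.2767 0.098 ]
plate tri (array([0.48034522, 0.2940321 , 0.09899094]), [np.float64(0.00015502410310051784), np.float64(0.0013094992831234398), np.float64(0.0011705424656463668)])
hub tri (array([0.52502431, 0.18719794, 0.04785669]), [np.float64(0.002049591511440791), np.float64(0.0030613801713331745), np.float64(0.0018718729233138153)])
arc [0.4703 0.3195 0.012 ]
arc [0.5397 0.3291 0.012 ]
arc [0.5674 0.3224 0.012 ]
```

```bash
python3 -m crank '[{"x":0.03,"y":-0.015,"z":0,"turn":-0.1},{"x":0.06,"y":-0.035,"z":0.01,"turn":-0.22},{"x":0.08,"y":-0.045,"z":0.04,"turn":-0.33},{"x":0.08,"y":-0.045,"z":0.08,"turn":-0.398},{"x":0.08,"y":-0.045,"z":0.12,"turn":-0.398},{"x":0.08,"y":-0.045,"z":0.148,"turn":-0.398},{"x":0.08,"y":-0.045,"z":0.155,"turn":-0.398},{"x":0.08,"y":-0.045,"z":0.155,"turn":-0.398}]'
```

```text
time_s: 17.08
tool_pos: [0.443, 0.2804, 0.078]
tool_rot: [180.0, -0.0, 112.9]
force: [-0.4, 0.5, 0.2]
grip_width: 0.0004
grasp_force: 0.0
```

```bash
python3 -m crank '[{"x":0,"y":0.01,"z":0,"turn":0},{"x":0,"y":0.018,"z":0,"turn":0},{"x":0,"y":0.024,"z":0,"turn":0.04},{"x":0.001,"y":0.03,"z":0,"turn":0.1},{"x":0.001,"y":0.032,"z":0,"turn":0.1},{"x":0.001,"y":0.032,"z":0,"turn":0.1}]'
```

```text
time_s: 17.82
tool_pos: [0.4721, 0.2936, 0.078]
tool_rot: [-180.0, -0.0, 107.1]
force: [-4.4, -0.3, 4.2]
grip_width: 0.0004
grasp_force: 2.3
```

```bash
python3 -m crank '[{"x":0.001,"y":0.006,"z":0,"turn":0.05},{"x":0.001,"y":0.012,"z":0,"turn":0.1},{"x":0.002,"y":0.018,"z":0,"turn":0.15},{"x":0.002,"y":0.023,"z":0,"turn":0.2},{"x":0.001,"y":0.029,"z":0,"turn":0.25},{"x":0.001,"y":0.035,"z":0,"turn":0.3},{"x":0,"y":0.041,"z":0,"turn":0.35},{"x":-0.001,"y":0.046,"z":0,"turn":0.4},{"x":-0.003,"y":0.052,"z":0,"turn":0.45},{"x":-0.004,"y":0.057,"z":0,"turn":0.5},{"x":-0.004,"y":0.057,"z":0,"turn":0.5},{"x":-0.004,"y":0.057,"z":0,"turn":0.5}]'
python3 - <<'E'
from h import *
im,c=snap('wrist','w8.png'); s,_=snap('scene','s8.png')
a=cv2.resize(im[0:400,120:520],(600,600)); b=cv2.resize(s[195:295,360:480],None,fx=1.6,fy=1.6,interpolation=3)
a[:160,:192]=b; cv2.imwrite('pics/w8c.png',a[:,:,::-1])
E
```

```text
time_s: 19.32
tool_pos: [0.5252, 0.3072, 0.0776]
tool_rot: [-179.8, 0.0, 78.6]
force: [-8.3, -0.6, 5.4]
grip_width: 0.0004
grasp_force: 4.7
```

View pics/w8c.png

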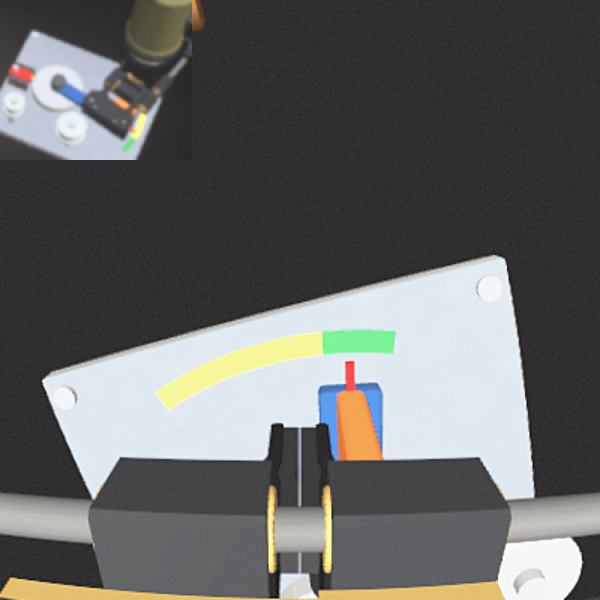

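The pointer at (350,375) is over the green part, which spans x 323–395. I'll push a few millimetres more for margin and check the angle and the wheel.

```bash
python3 -m crank '[{"x":-0.001,"y":0.002,"z":0,"turn":0.02},{"x":-0.001,"y":0.004,"z":0,"turn":0.04},{"x":-0.001,"y":0.004,"z":0,"turn":0.04},{"x":-0.001,"y":0.004,"z":0,"turn":0.04},{"x":-0.001,"y":0.004,"z":0,"turn":0.04},{"x":-0.001,"y":0.004,"z":0,"turn":0.04}]'
python3 - <<'E'
from h import *
im,c=snap('wrist','w9.png')
m=mask(im,'red'); m[:200]=0; m[300:]=0; n,l,s,ce=cv2.connectedComponentsWithStats(m)
piv=np.array([.525,.188])
for i in range(1,n):
    if s[i][4]>20:
        for z in (.02,.035,.05):
            p=onz(c,*ce[i],z,True)[:2]-piv; print(s[i],z,np.hypot(*p),'theta',np.radians(112.8)-np.arctan2(p[1],p[0]))
d,cd=snap('side','d9.png')
for b in blobs(d,'red',(315,260,385,325)): print('side red',b,np.round(onz(cd,*b[0],.018),3))
for b in blobs(d,'brass',(315,315,400,385)): print('side brass',b,np.round(onz(cd,*b[0],.018),3))
E
```

```text
time_s: 20.18
tool_pos: [0.5285, 0.3072, 0.0776]
tool_rot: [-179.8, -0.1, 76.3]
force: [-7.9, 3.0, 4.7]
grip_width: 0.0004
grasp_force: 4.7
[350 241   6  19  86] 0.02 0.12932538738809843 theta 0.5912071137760733
[350 241   6  19  86] 0.035 0.13467214267528024 theta 0.5829835893777504
[350 241   6  19  86] 0.05 0.14002730949987738 theta 0.5753885800896972
side red ([363.9, 282.2], [358, 275, 13, 15, 116]) [ 0.683 -0.106  0.018]
side red ([338.9, 299.1], [333, 293, 13, 12, 95]) [ 0.6   -0.152  0.018]
side red ([368.9, 300.6], [363, 298, 13, 7, 38]) [ 0.681 -0.175  0.018]
side brass ([376.7, 346.1], [368, 330, 20, 35, 346]) [ 0.664 -0.326  0.018]
side brass ([346.6, 348.4], [342, 342, 10, 13, 108]) [ 0.585 -0.317  0.018]
side brass ([351.6, 364.0], [347, 358, 10, 13, 115]) [ 0.587 -0.365  0.018]
```

```bash
python3 -c "
from cell import env
print(env.sign_off())"
```

```text
the job is handed in; nothing more can be done
None
```

The job is handed in: the red wheel is in the white bin's front compartment, both brass idlers are in the blue bin's, and the gripper is pressing the tensioner plate at about 0.58 rad with the pointer over green.

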